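# Clamp the strap-end die in the toolmaker's vise

## Task

Take the pointed strap-end cutting die from the white nylon block and set it down without dropping it, cutting edge up as it is now, flat on the bed of the toolmaker's vise, lengthwise between the jaws and about centred along them. Then turn the vise's T-handle clockwise until the resistance plainly rises and the die is held fast, but do not force it any further, for its thin walls bend. Leave the other things on the table where they are.

Things in the scene. Friction and masses are not known exactly. Their poses are not given: they have to be found in the camera images.
- strap_die: (mm) Strip-steel cutting die, outline of a strap end: 112 long, 38 wide, 50 high, walls 3 thick, open top with cutting edge up, two cross bars low inside, 0.45 kg. Origin: under its middle, at underside; z up, x along it to the pointed end, y across. Straight walls at y = +-19 from x = -52 to 36, point at x = 60. Either end may point either way in the vise.
- vise: (mm) Fixed toolmaker's vise. Origin at table level below the middle of the clamped work; x along the vise, z up. Bed top at z = 45. Fixed jaw: face at x = 19, to x = 60. Both jaws 80 long in y (-40 to 40), tops at z = 69. The sub-plate is 120 wide, x from -143 to 73. The moving jaw and the screw lie towards -x, the screw's top leans to -x.
- jaw: (mm) Moving jaw, slides along the vise's +x. Its origin is on the vise's mid-line, 45 above the table, at the vise's x = 0 when the screw reads 0; its clamping face is at its own x = -26.5, its block runs back to x = -85. So the gap between the faces is 45.5 mm less the origin's x in the vise frame; it is 43.5 to 45.5 at the start.
- screw (a joint): Turn of the T-handle, rad, 0 to 6.2; grows clockwise seen from the handle's end, 2 mm jaw travel per rad. Turning free takes 0.15 to 0.2 N m; with the die tight it rises 0.7 N m per rad. Snug is 0.3 to 0.5 N m to turn, the walls bend above 0.8. Friction: held still, it presses back with up to 0.3 N m less than it took to turn. Let go, it eases back a little (under 0.4 rad) and stays clamped.
- screw_grip (a point): (mm) Centre of the T-handle's black bar: 100 long, 16 thick, 22 deep along the screw. z is the screw's axis pointing up out of the vise, 40 degrees from vertical, leaning to the vise's -x; y runs along the bar, x across it. Shank below the bar 10 in diameter, 60 of it free below the bar. It turns with the screw and travels with the jaw.
- block: White nylon cutting block, fixed, 300 x 320 x 35 mm high, on which the three dies stand. Origin: centre of its underside.
- tab_die: (mm) Bystander: rectangular strip-steel die 84 x 56 x 50 high. Origin under its middle.
- round_die: (mm) Bystander: round strip-steel die, 62 across, 50 high. Origin under its middle.
- mallet: (mm) Bystander: hammer, 260 long, lying on the table behind the block.
- oil: (mm) Bystander: brown oil bottle, 48 across, 110 high, upright.
- stone: (mm) Bystander: whetstone on a wooden base, 210 x 70 x 36 high, beside the vise.
- wax_tin: (mm) Bystander: flat aluminium wax tin, 71 across, 28 high, between block and vise.
- wrench: (mm) Bystander: wrench 160 long, lying on the table at the right.
- brush: (mm) Bystander: brush 180 long, lying beside the block on the left.
Not all that is in view belongs to the job. What is shaped like the strap_die but blue is not meant. Of the things that look like the vise, the larger one is meant.

How it is judged:
By the outcome, as a careful person would: the job done as asked, in the order asked, and still so for the second after the job is handed in, with the robot touching nothing.
It also fails if it takes over 64 s, if anything falls off the work surface, if the arm or the gripper's body presses on something with over 40 N, if the wrist force passes 120 N, or if a joint passes its speed limit or range.

## Robot

A 7-joint arm with a two-finger parallel gripper is mounted at the origin on the work surface. World frame = base frame: x ahead of the robot, y to its left, z up, the work surface at z = 0. Lengths are in mm, angles in rad, forces in N, time in s.
With the tool pointing down it reaches from about 400 to 875 mm from the base axis. Payload 4.4 kg.
Tool frame: the origin (TCP) lies where the fingers leave the gripper's body, on its centre line; the fingertips stand 73 mm ahead of it and the grasp point (between the pads) lies 54 mm ahead of it; z points along the fingers, y is the line along which they close (so a half turn about z gives the same grasp; the last joint's range is limited). The gripper opens to 85 mm and grips with 20 to 120 N. Pads are 22 mm wide; open, the fingers measure 114 mm over their backs; the gripper's body (76 mm by 85 mm) begins 54 mm behind the grasp point. The pads swing forward as they close: fully open they stand 13 mm farther back than shut.
Start: joints at [1.106, 0.628, 0.038, 1.517, -0.027, 0.996, -0.02], TCP at [252.429, -598.996, 303.913] pointing down, gripper open.
Joint ranges: [-3.06, 3.06], [-0.37, 2.12], [-1.25, 1.32], [0.18, 2.47], [-1.1, 4.24], [0.23, 1.98], [-2.94, 2.94]. Speed limits (rad/s): [2.57, 2.57, 3.14, 3.14, 3.14, 3.14, 3.14].

## Interface

Orientations are given as [roll, pitch, yaw] about the fixed x, y, z axes, in that order (R = Rz(yaw) Ry(pitch) Rx(roll)).
In Python, from cell import ctrl gives the robot as it stands.
- The arm moves only by the tool send_rows, never from a script. Its argument "rows" is a list that holds one entry, the list of rows, each a list of 6 numbers: the shift along the tool's x, y, z in cm, then the turn, a rotation vector about the tool's x, y, z in rad. In form: [[[tx, ty, tz, wx, wy, wz], ...]]. A call has 1 to 10 rows; each row is the pose to reach, as a shift and turn from the pose commanded when the call began, along the tool's axes at that moment; what a row does not reach only later rows make up. A row lasts 1/10 s, in which the tool goes at most 50 mm and 8.59 degrees, less where a joint would pass 70% of its speed; a pose out of reach is approached as far as the arm can. A call with a gripper value outside its range is refused whole. "grip" is the closure in counts, from 0 (fully open) to 255 (shut), set as the call begins (left out, the last holds). The fingers move at their own pace and stop on an object; the grip force is fixed at half the most. Time passes only in rows, so rows that repeat a pose let the fingers close. It gives the time, the measured TCP pose, the force, the opening and the grip force at its end, in the units of the state.
- ctrl.read_state(): the state, without advancing time (a new reading comes with each control period).
- ctrl.get_image(name): name is "side" or "top"; returns a dict with "pixels" (480x640x3 uint8, red, green, blue), "fx", "fy", "cx", "cy" (pixels), "D" ([k1, k2, p1, p2, k3] as OpenCV has them; the pictures are not rectified), "extrinsics" (4x4, takes a point from camera to world coordinates). Camera axes: x right, y up, looking along -z (the intrinsics and any distortion apply to the point x, -y, -z); pixel columns grow to the right and rows downward; lengths in mm; the calibration is good to about 2 mm. A picture is of the moment at which its call begins. There is no depth.
- ctrl.finish_job(): hands the job in; it is judged then, once.
The state is a dict: "clock": time; "qpos": joint angles; "qd": joint speeds; "tau": joint torques, N m; "eef_pos": TCP position; "tool_rot": TCP orientation; "force": force on the tool from outside, world axes, zero at the start; "torque": the same for the moment, N m; "width": finger opening in mm; "gripper_force": force on a finger pad.
Only numpy, scipy, OpenCV 4.12 (cv2) and the standard library are available. Lean on these libraries where they do the work, as an engineer would, in place of code of your own. Each camera call takes 0.05 s, during which the arm holds its last target. There are 200 camera calls.

## Working session

There is one attempt and no reset: what is moved stays moved. The work goes in short steps, Python scripts to look and compute and a tool call to move; the robot and the scene stay as the last step left them, time stands still between calls to the robot, and variables do not carry over. Pictures are saved under pics/ and viewed, at most 10 in all, crops included, and the job is handed in when it is done.

Besides the shell and the picture viewer there is one more tool, called as name([rows], argument=value, ...), one row to a line, values as JSON. send_rows: Moves the arm, as the interface text tells. Its arguments: {"type":"object","properties":{"rows":{"type":"array","items":{"type":"array","items":{"type":"array","items":{"type":"number"}}}},"grip":{"type":"number"}},"required":["rows"]}

```bash
mkdir -p pics; ls; python3 - <<'E'
from cell import ctrl
import cv2,pickle
s=ctrl.read_state();print({k:s[k] for k in('clock','eef_pos','tool_rot','force','torque','width')})
for n in('top','side'):
    d=ctrl.get_image(n);pickle.dump(d,open(n+'0.pkl','wb'));cv2.imwrite(f'pics/{n}0.png',d['pixels'][...,::-1])
    print(n,d['fx'],d['fy'],d['cx'],d['cy'],d['D'],d['extrinsics'])
E
```

```text
pics
{'clock': 0.0, 'eef_pos': array([ 252.26348244, -598.52695029,  302.96875538]), 'tool_rot': array([-3.13966891e+00,  3.31948851e-05,  3.98851679e-01]), 'force': array([-0.06334041, -0.16070429, -0.62564516]), 'torque': array([ 0.00520289, -0.01044069, -0.02894832]), 'width': 85.38931531228596}
top 456.62419479255436 456.62419479255436 313.1008624314881 239.27903937354404 [-0.0097851  0.         0.         0.         0.       ] [[ 5.15558239e-03  9.86781522e-01 -1.61974220e-01  3.81579518e+02]
 [-9.99933367e-01  6.76026098e-03  9.35742593e-03  1.51172297e+01]
 [ 1.03287230e-02  1.61915184e-01  9.86750622e-01  1.16775466e+03]
 [ 0.00000000e+00  0.00000000e+00  0.00000000e+00  1.00000000e+00]]
side 461.66451402447046 461.66451402447046 321.7997179236427 236.28728472404885 [-0.09592607  0.          0.          0.          0.        ] [[-7.10456816e-01  5.08538574e-01 -4.86456196e-01 -2.81627754e+01]
 [-7.03735737e-01 -5.10766283e-01  4.93835820e-01  6.06801844e+02]
 [ 2.66914074e-03  6.93185634e-01  7.20754156e-01  9.84466440e+02]
 [ 0.00000000e+00  0.00000000e+00  0.00000000e+00  1.00000000e+00]]
```

View pics/top0.png

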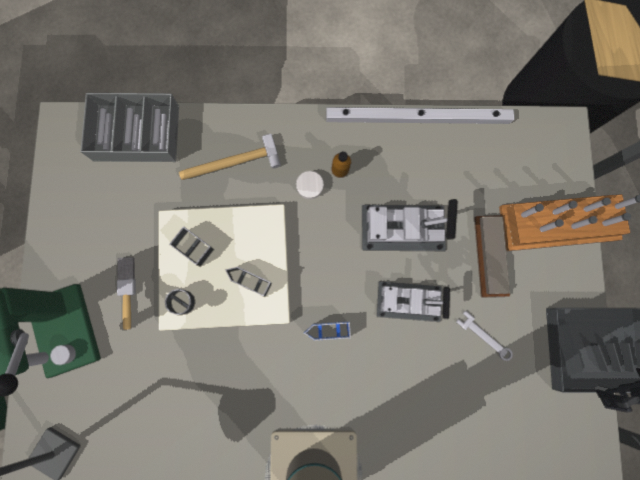

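View pics/side0.png

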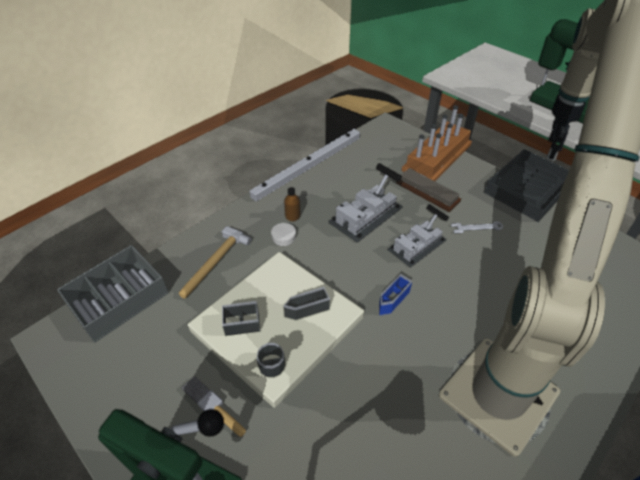

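The top view shows the strap die on the block at about (250,281), with its point to the left. The larger vise is at (405,227) with its T-handle at (452,219). In the side view the die is at (308,302), the vise at (365,210) and the handle near (384,182). I'll enlarge these next.

```bash
python3 - <<'E'
import cv2
import numpy as np
t=cv2.imread('pics/top0.png');s=cv2.imread('pics/side0.png')
def c(im,x,y,w,h,k): 
    o=cv2.resize(im[y:y+h,x:x+w],None,fx=k,fy=k,interpolation=cv2.INTER_CUBIC)
    for i in range(0,w,10): cv2.putText(o,str(x+i),(int(i*k),8),0,.28,(0,0,255),1);cv2.line(o,(int((i+.5)*k),10),(int((i+.5)*k),14),(0,0,255),1)
    for j in range(0,h,10): cv2.putText(o,str(y+j),(0,int((j+.5)*k)+3),0,.28,(0,0,255),1);cv2.line(o,(18,int((j+.5)*k)),(23,int((j+.5)*k)),(0,0,255),1)
    return o
A=np.vstack([c(t,355,190,110,65,7)[:,:770],])
cv2.imwrite('pics/c1.png',c(t,355,190,110,70,7))
cv2.imwrite('pics/c2.png',c(s,325,155,85,85,7))
B=np.hstack([c(t,220,260,56,42,7),c(s,278,280,56,42,7)]);cv2.imwrite('pics/c3.png',B)
E
```

```text
(no output)
```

View pics/c1.png

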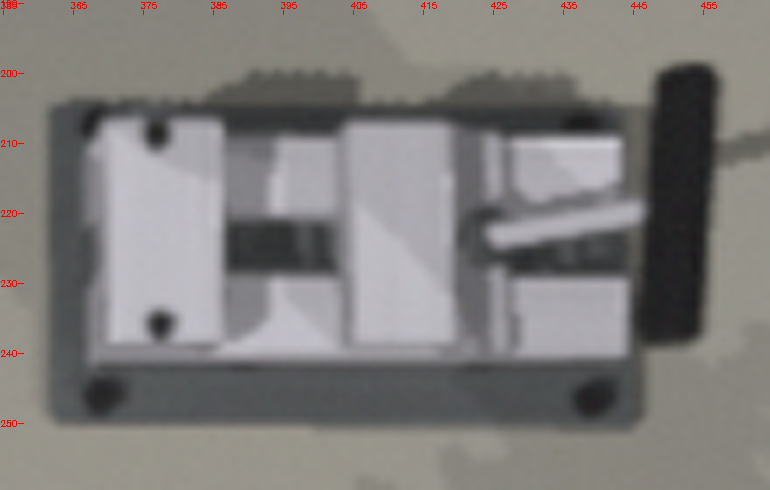

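View pics/c2.png

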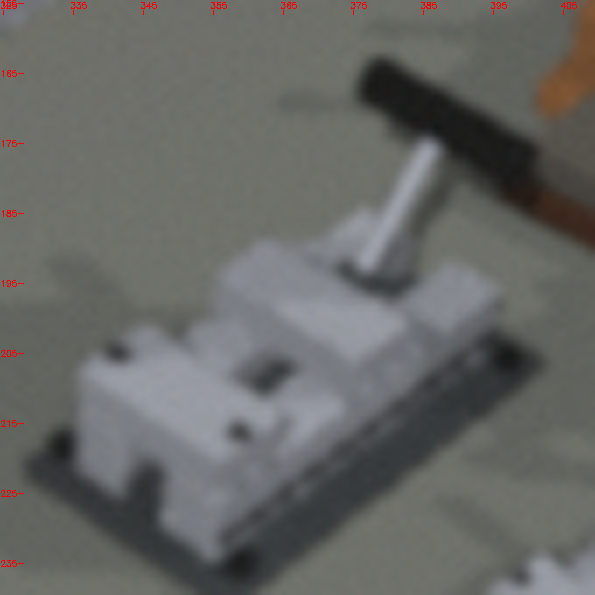

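View pics/c3.png

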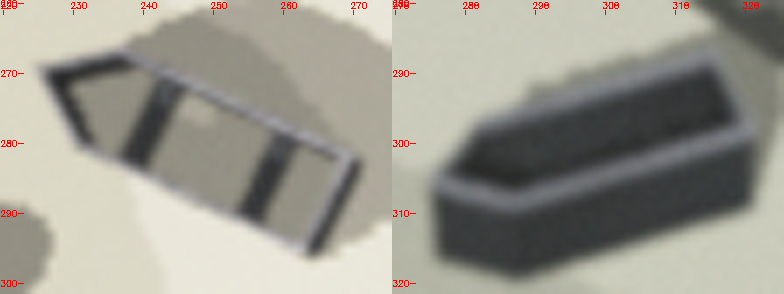

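The crops show three things:
- **Die rim:** top view has the tip at (225,269), shoulders (237,267) and (231,280.5), and back corners (270.5,282) and (264,296).
- **Fixed jaw:** its top spans about (370–386, 207–239).
- **T-bar:** centre at about (451.4,218.8) in the top view and (388.6,172) in the side view.

Now I'll fit poses to these points.

```bash
cat > h.py <<'E'
import numpy as np,cv2,pickle
from scipy.optimize import least_squares
def proj(d,P):
    P=np.atleast_2d(P).astype(float);E=np.linalg.inv(d['extrinsics'])
    C=(P@E[:3,:3].T+E[:3,3])*[1,-1,-1]
    K=np.array([[d['fx'],0,d['cx']],[0,d['fy'],d['cy']],[0,0,1]])
    return cv2.projectPoints(C,np.zeros(3),np.zeros(3),K,np.array(d['D']))[0][:,0]
def rz(a): c,s=np.cos(a),np.sin(a);return np.array([[c,-s],[s,c]])
def place(p,M): M=np.asarray(M,float);return np.c_[M[:,:2]@rz(p[2]).T+p[:2],M[:,2]+p[3]]
E
cat > fit.py <<'E'
from h import *
np.set_printoptions(precision=2,suppress=True)
T,S=[pickle.load(open(n+'0.pkl','rb')) for n in('top','side')]
cr=lambda L,ox,oy:np.array(L)/7-.5+[ox,oy]
# die: tip, sh +y(left of +x dir), sh -y, back +y, back -y ; x points to +Y world, die y = -X (near robot)
M=[[60,0,0],[36,19,0],[36,-19,0],[-52,19,0],[-52,-19,0]]
dt=cr([[40,68],[82,147],[123,55],[312,255],[357,160]],220,260)
ds=cr([[45,180],[120,208],[86,125],[360,135],[320,52]],278,280)
f=lambda p:np.r_[(proj(T,place(p,M))-dt).ravel(),(proj(S,place(p,M))-ds).ravel()]
r=least_squares(f,[370,170,1.2,80]);print('die',r.x,np.degrees(r.x[2]),'\n',r.fun.reshape(-1,2).T)
# vise
V=[[60,-40,0],[19,-40,0],[19,40,0],[60,40,0]]
vt=cr([[103,118],[224,118],[222,345],[106,345]],355,190)
vs=cr([[145,325],[275,405],[215,460],[80,375]],325,155)
# in side: far(-y=+X) left.. order resolved by fit below
g=lambda p:(proj(T,place(p,V))-vt).ravel()
h=lambda p:(proj(S,place(p,V))).round(1)
q=least_squares(lambda p:np.r_[g(p),10*(p[3]-69)],[450,-130,1.57,69]);print('viseTop',q.x,np.degrees(q.x[2]),q.fun)
print('pred side',h(q.x),'\nmeas',vs)
# handle bar triangulation
def tri(a,b):
    r=least_squares(lambda P:np.r_[(proj(T,P)-a).ravel(),(proj(S,P)-b).ravel()],[480,-300,150]);return r.x,r.fun
a=cr([[678,205],[686,68],[670,343]],355,190);b=cr([[449,122],[365,75],[530,172]],325,155)
for i in range(3):print('bar',*tri(a[i],b[i]))
E
python3 fit.py
```

```text
die [461.76 160.33   1.15  78.31] 65.63458900254365 
 [[-0.28 -0.79  0.41 -0.27  0.22 -0.88  0.5   0.33  0.77  0.82]
 [ 0.    0.16 -1.15  0.29 -0.74  0.85  0.08 -0.21 -0.17 -0.01]]
viseTop [ 604.43 -193.82    1.56   69.  ] 89.3764270887556 [ 0.28  0.1  -0.44  0.41  0.17 -0.1  -0.01 -0.4   0.  ]
pred side [[335.7 206.9]
 [345.3 200.3]
 [365.4 213.5]
 [355.9 220.4]] 
meas [[345.21 200.93]
 [363.79 212.36]
 [355.21 220.21]
 [335.93 208.07]]
bar [ 604.57 -320.91  117.67] [ 0.16  0.24 -0.37 -0.05]
bar [ 654.16 -326.84  112.67] [-0.07 -0.1   0.16  0.02]
bar [ 556.76 -315.25  120.78] [ 0.21  0.3  -0.47 -0.05]
```

```bash
cat >> fit.py <<'E'
print('----')
for z in(75,80,85):
    r=least_squares(lambda p:np.r_[f(p),10*(p[3]-z)],[461,160,1.15,z]);print('die z',z,r.x,np.degrees(r.x[2]),'rms',np.sqrt((r.fun**2).mean()));
vs2=vs[[3,0,1,2]]
r=least_squares(lambda p:np.r_[g(p),(proj(S,place(p,V))-vs2).ravel()],[604,-193,1.56,69]);print('vise',r.x,np.degrees(r.x[2]),'\n',r.fun.reshape(-1,2).T)
r=least_squares(lambda p:np.r_[f(p),(proj(S,place(np.r_[p[:3],p[3]-50],np.array(M)[[0,1,3]]))-cr([[45,258],[123,278],[358,205]],278,280)).ravel()],[461,160,1.15,80]);print('die+bottom',r.x,np.sqrt((r.fun**2).mean()))
# gap edges at z=69 along mid rows
for nm,uv in(('fixed',[[224,160],[223,320]]),('moving',[[345,160],[349,320]])):
    for c in cr(uv,355,190):
        p=least_squares(lambda p:(proj(T,[p[0],p[1],69])-c).ravel(),[600,-200]).x;print(nm,p)
E
python3 fit.py | sed -n '/----/,$p'
```

```text
----
die z 75 [462.57 159.95   1.15  75.01] 65.6100279023423 rms 0.6372167247010304
die z 80 [461.35 160.52   1.15  80.  ] 65.64728333017877 rms 0.568736366389898
die z 85 [460.14 161.1    1.15  84.99] 65.68521154547146 rms 0.8729778533419533
vise [ 605.41 -193.68    1.57   67.95] 89.68991416169885 
 [[ 0.08 -0.67  0.12 -0.04 -0.49 -0.24  1.39  0.47]
 [-0.05  0.16 -0.38 -0.59 -0.99 -0.4   1.26  0.35]]
die+bottom [462.09 160.29   1.14  80.32] 0.7128860759739049
fixed [ 630.49 -176.06]
fixed [ 573.25 -174.5 ]
moving [ 630.82 -218.83]
moving [ 573.55 -218.67]
```

```bash
cat > go.py <<'E'
import numpy as np,sys
from scipy.spatial.transform import Rotation as R
from cell import ctrl
np.set_printoptions(precision=3,suppress=True)
def rel(pos,Rt):
    s=ctrl.read_state();R0=R.from_euler('xyz',s['tool_rot'])
    return np.r_[R0.inv().apply(np.array(pos)-s['eef_pos'])/10,(R0.inv()*Rt).as_rotvec()]
def down(yaw): return R.from_euler('xyz',[np.pi,0,np.radians(yaw)])
def axisR(): return R.from_matrix(np.c_[[0,0,1],[0,1,0],[0,0,1]])
def st():
    s=ctrl.read_state();print(*(f'{k}={np.asarray(s[k])}' for k in('clock','eef_pos','tool_rot','force','torque','width','gripper_force','qpos')))
E
python3 - <<'E'
from go import *
st()
print(rel([560,-180,300],down(45)));print(rel([461.3,160.5,250],down(65.6)))
E
```

```text
clock=0.1 eef_pos=[ 252.265 -598.582  303.079] tool_rot=[-3.14   0.     0.399] force=[ 0.546 -0.048  0.15 ] torque=[ 0.065  0.033 -0.03 ] width=85.27599706279295 gripper_force=0.0 qpos=[ 1.106  0.629  0.038  1.518 -0.027  0.996 -0.02 ]
[ 44.612 -26.624   0.353  -0.002  -0.     -0.387]
[ 48.738 -61.826   5.413  -0.002  -0.001  -0.746]
```

send_rows([
  [[44.6, -26.6, 0.3, -0.002, 0, -0.39], [44.6, -26.6, 0.3, -0.002, 0, -0.39], [44.6, -26.6, 0.3, -0.002, 0, -0.39], [44.6, -26.6, 0.3, -0.002, 0, -0.39], [44.6, -26.6, 0.3, -0.002, 0, -0.39], [44.6, -26.6, 0.3, -0.002, 0, -0.39], [44.6, -26.6, 0.3, -0.002, 0, -0.39], [44.6, -26.6, 0.3, -0.002, 0, -0.39], [44.6, -26.6, 0.3, -0.002, 0, -0.39], [48.7, -61.8, 5.4, -0.002, 0, -0.746]],
], grip=0)

```text
clock: 1.1
eef_pos: [516.8, -185.5, 295.3]
tool_rot: [3.134, -0.003, 0.943]
force: [0.1, 1.1, 0.9]
width: 85.2
gripper_force: 0.0
```

```bash
python3 - <<'E'
from go import *
st()
print(rel([461.3,160.5,240],down(65.6)))
E
```

```text
clock=1.1 eef_pos=[ 516.762 -185.452  295.297] tool_rot=[ 3.134 -0.003  0.943] force=[0.094 1.144 0.878] torque=[ 0.049  0.003 -0.033] width=85.2278795121734 gripper_force=0.0 qpos=[ 0.381  0.492 -0.128  1.815  0.082  0.831 -0.415]
[ 24.738 -24.839   5.402   0.008  -0.002  -0.201]
```

send_rows([
  [[24.7, -24.8, 5.4, 0.008, -0.002, -0.2], [24.7, -24.8, 5.4, 0.008, -0.002, -0.2], [24.7, -24.8, 5.4, 0.008, -0.002, -0.2], [24.7, -24.8, 5.4, 0.008, -0.002, -0.2], [24.7, -24.8, 5.4, 0.008, -0.002, -0.2], [24.7, -24.8, 5.4, 0.008, -0.002, -0.2], [24.7, -24.8, 5.4, 0.008, -0.002, -0.2], [24.7, -24.8, 5.4, 0.008, -0.002, -0.2], [24.7, -24.8, 5.4, 0.008, -0.002, -0.2], [24.7, -24.8, 5.4, 0.008, -0.002, -0.2]],
])

```text
clock: 2.1
eef_pos: [458.0, 156.9, 240.2]
tool_rot: [-3.135, 0.003, 1.137]
force: [0.3, -0.7, -0.5]
width: 86.0
gripper_force: 0.0
```

```bash
python3 - <<'E'
from go import *
st()
print(rel([461.3,160.5,180],down(65.6)))
print(rel([461.3,160.5,134],down(65.6)))
E
```

```text
clock=2.1 eef_pos=[457.956 156.939 240.233] tool_rot=[-3.135  0.003  1.137] force=[ 0.349 -0.664 -0.52 ] torque=[ 0.014 -0.026  0.042] width=86.04391429864862 gripper_force=0.0 qpos=[-0.263  0.496 -0.176  2.029  0.136  0.634 -0.962]
[ 0.484  0.191  6.021 -0.006  0.003 -0.007]
[ 0.499  0.219 10.621 -0.006  0.003 -0.007]
```

send_rows([
  [[0.5, 0.2, 4.0, -0.006, 0.003, -0.007], [0.5, 0.2, 7.0, -0.006, 0.003, -0.007], [0.5, 0.2, 9.0, -0.006, 0.003, -0.007], [0.5, 0.2, 10.0, -0.006, 0.003, -0.007], [0.5, 0.2, 10.6, -0.006, 0.003, -0.007], [0.5, 0.2, 10.6, -0.006, 0.003, -0.007]],
])

```text
clock: 2.7
eef_pos: [461.4, 161.2, 134.3]
tool_rot: [-3.141, -0.001, 1.144]
force: [-0.2, -0.5, 0.4]
width: 85.5
gripper_force: 0.0
```

```bash
python3 - <<'E'
from go import *
import cv2
st()
for n,(x,y,w,h) in{'top':(205,240,90,70),'side':(260,250,90,90)}.items():
    d=ctrl.get_image(n)['pixels'][y:y+h,x:x+w,::-1];o=cv2.resize(d,(400,int(400*h/w)),interpolation=cv2.INTER_CUBIC)
    im=o[:311] if n=='top' else np.hstack([im,o[60:371]])
cv2.imwrite('pics/g1.png',im)
E
```

```text
clock=2.7 eef_pos=[461.384 161.183 134.297] tool_rot=[-3.141 -0.001  1.144] force=[-0.211 -0.513  0.377] torque=[0.013 0.08  0.005] width=85.4933585921359 gripper_force=0.0 qpos=[-0.316  0.686 -0.114  2.096  0.199  0.37  -1.017]
```

View pics/g1.png

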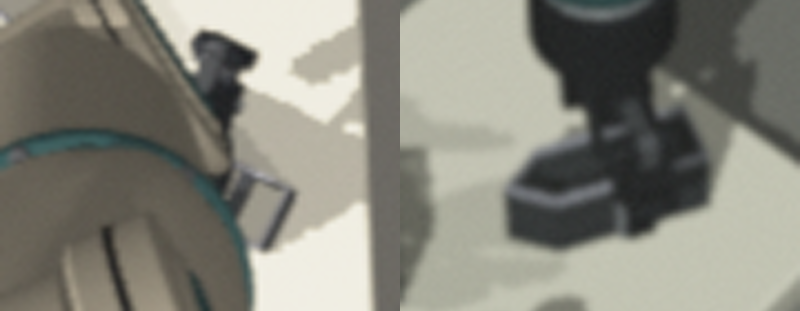

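The fingers straddle the die around its middle, with the near finger at about (635,180) in the side crop. Closing now.

send_rows([
  [[0, 0, 0, 0, 0, 0], [0, 0, 0, 0, 0, 0], [0, 0, 0, 0, 0, 0], [0, 0, 0, 0, 0, 0], [0, 0, 0, 0, 0, 0], [0, 0, 0, 0, 0, 0], [0, 0, 0, 0, 0, 0], [0, 0, 0, 0, 0, 0]],
], grip=255)

```text
clock: 3.6
eef_pos: [461.4, 162.2, 135.0]
tool_rot: [3.141, -0.002, 1.146]
force: [-0.5, -1.0, 5.5]
width: 36.9
gripper_force: 60.2
```

send_rows([
  [[0, 0, -1, 0, 0, 0], [0, 0, -3, 0, 0, 0], [0, 0, -6, 0, 0, 0], [0, 0, -10, 0, 0, 0], [0, 0, -12, 0, 0, 0], [0, 0, -12, 0, 0, 0], [0, 0, -12, 0, 0, 0]],
])

```text
clock: 4.3
eef_pos: [460.5, 161.6, 254.0]
tool_rot: [-3.141, -0.0, 1.146]
force: [-0.2, -0.8, -3.4]
width: 36.8
gripper_force: 61.4
```

```bash
python3 - <<'E'
from go import *
st()
print(rel([600,-80,250],down(30)))
print(rel([605,-197,250],down(-0.5)))
E
```

```text
clock=4.3 eef_pos=[460.463 161.576 254.035] tool_rot=[-3.141 -0.     1.146] force=[-0.219 -0.756 -3.387] torque=[-0.042  0.002 -0.018] width=36.8161074877448 gripper_force=61.396340131759644 qpos=[-0.262  0.477 -0.187  2.01   0.137  0.667 -0.962]
[-16.251  22.676   0.381  -0.001  -0.      0.622]
[-26.703  27.958   0.373  -0.001   0.      1.154]
```

send_rows([
  [[-26.7, 28, 0.4, -0.001, 0, 1.154], [-26.7, 28, 0.4, -0.001, 0, 1.154], [-26.7, 28, 0.4, -0.001, 0, 1.154], [-26.7, 28, 0.4, -0.001, 0, 1.154], [-26.7, 28, 0.4, -0.001, 0, 1.154], [-26.7, 28, 0.4, -0.001, 0, 1.154], [-26.7, 28, 0.4, -0.001, 0, 1.154], [-26.7, 28, 0.4, -0.001, 0, 1.154], [-26.7, 28, 0.4, -0.001, 0, 1.154], [-26.7, 28, 0.4, -0.001, 0, 1.154]],
])

```text
clock: 5.3
eef_pos: [604.6, -197.2, 247.0]
tool_rot: [-3.14, 0.005, -0.01]
force: [0.4, 0.8, -4.6]
width: 37.1
gripper_force: 61.5
```

```bash
python3 - <<'E'
from go import *
st()
print(rel([605,-197,175],down(-0.5)))
E
```

```text
clock=5.3 eef_pos=[ 604.554 -197.215  246.996] tool_rot=[-3.14   0.005 -0.01 ] force=[ 0.444  0.842 -4.563] torque=[ 0.09   0.025 -0.013] width=37.1327773992554 gripper_force=61.52055859565735 qpos=[ 0.192  0.675  0.132  1.615 -0.109  0.863 -1.214]
[ 0.079 -0.013  7.199 -0.001  0.005 -0.001]
```

send_rows([
  [[0, 0, 3, 0, 0.005, 0], [0.1, 0, 5, 0, 0.005, 0], [0.1, 0, 6.5, 0, 0.005, 0], [0.1, 0, 7.1, 0, 0.005, 0], [0.1, 0, 7.1, 0, 0.005, 0], [0.1, 0, 7.1, 0, 0.005, 0]],
])

```text
clock: 5.9
eef_pos: [607.5, -196.6, 179.6]
tool_rot: [3.142, -0.007, -0.008]
force: [0.8, -0.4, -3.1]
width: 37.2
gripper_force: 61.6
```

```bash
python3 - <<'E'
from go import *
import cv2,pickle
st()
for n,(x,y,w,h) in{'top':(355,180,110,80),'side':(320,155,80,80)}.items():
    D=ctrl.get_image(n);pickle.dump(D,open(n+'1.pkl','wb'));d=D['pixels'][y:y+h,x:x+w,::-1];o=cv2.resize(d,None,fx=400/w if n=='top' else 5,fy=400/w if n=='top' else 5,interpolation=cv2.INTER_CUBIC)
    o=cv2.copyMakeBorder(o,0,400-o.shape[0],0,0,cv2.BORDER_CONSTANT)
    im=o if n=='top' else np.hstack([im,o])
cv2.imwrite('pics/g2.png',im)
E
```

```text
clock=5.9 eef_pos=[ 607.53  -196.622  179.611] tool_rot=[ 3.142 -0.007 -0.008] force=[ 0.77  -0.388 -3.141] torque=[-0.022  0.026 -0.021] width=37.24770843922598 gripper_force=61.58096194267273 qpos=[ 0.201  0.759  0.115  1.665 -0.123  0.718 -1.201]
```

View pics/g2.png

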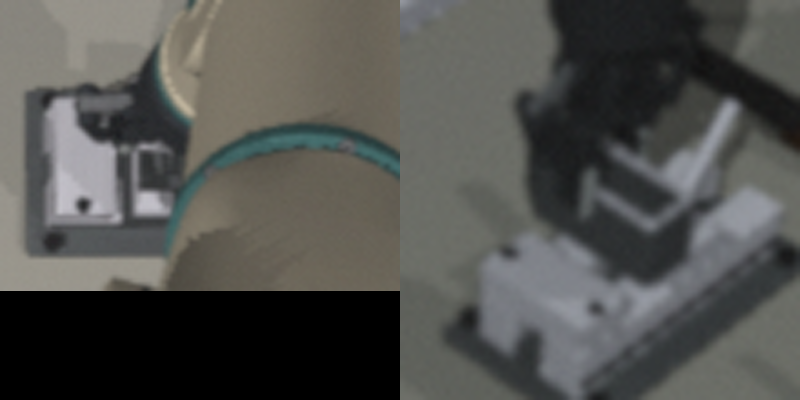

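The side crop shows the die held over the gap, with back rim corners at crop (690,205) and (655,228). In the top crop the corner is at (133,147). Next I'll convert these to world positions.

```bash
python3 - <<'E'
from h import *
T,S=[pickle.load(open(n+'1.pkl','rb')) for n in('top','side')]
for z in(126,130):
  for d,c in((S,[377.5,195.5]),(S,[370.5,200.1]),(T,[391.1,219.9])):
    print(z,least_squares(lambda p:(proj(d,[p[0],p[1],z])-c).ravel(),[550,-200]).x)
a=least_squares(lambda P:np.r_[(proj(T,P)-[391.1,219.9]).ravel(),(proj(S,P)-[370.5,200.1]).ravel()],[550,-180,125]);print(a.x,a.fun)
import sys;from go import rel,down
print(rel([605,-197,160],down(-.5)))
E
```

```text
126 [ 552.23416867 -206.19316184]
126 [ 553.53536568 -177.23261996]
126 [ 599.64839255 -176.51789176]
130 [ 549.52982559 -202.4050347 ]
130 [ 550.82495971 -173.57943364]
130 [ 598.8110788  -175.78207504]
[ 592.32905938 -190.5566062    97.94376792] [ 3.82852074  5.43227439 -7.96115076 -1.21906387]
[-0.285  0.011  2.01   0.    -0.008  0.001]
```

send_rows([
  [[-0.2, 0.15, 0.5, 0, -0.008, 0], [-0.2, 0.15, 1.0, 0, -0.008, 0], [-0.2, 0.15, 1.4, 0, -0.008, 0], [-0.2, 0.15, 1.7, 0, -0.008, 0], [-0.2, 0.15, 2.0, 0, -0.008, 0], [-0.2, 0.15, 2.0, 0, -0.008, 0]],
])

```text
clock: 6.6
eef_pos: [604.9, -198.1, 158.4]
tool_rot: [-3.141, 0.003, -0.008]
force: [0.0, -0.2, -3.7]
width: 36.6
gripper_force: 61.6
```

```bash
python3 - <<'E'
from go import *
st()
print(rel([605,-198,147],down(-0.5)))
E
```

```text
clock=6.6 eef_pos=[ 604.9   -198.115  158.387] tool_rot=[-3.141  0.003 -0.008] force=[ 0.027 -0.22  -3.745] torque=[-0.007 -0.042 -0.035] width=36.61921014147652 gripper_force=61.584352254867554 qpos=[ 0.206  0.789  0.112  1.674 -0.124  0.689 -1.198]
[ 0.014 -0.011  1.139 -0.001  0.003  0.001]
```

send_rows([
  [[0, 0, 0.4, 0, 0.003, 0], [0, 0, 0.7, 0, 0.003, 0], [0, 0, 0.9, 0, 0.003, 0], [0, 0, 1.0, 0, 0.003, 0], [0, 0, 1.0, 0, 0.003, 0]],
])

```text
clock: 7.1
eef_pos: [605.0, -198.2, 148.8]
tool_rot: [-3.141, -0.0, -0.008]
force: [-0.3, 1.5, -3.7]
width: 37.0
gripper_force: 61.6
```

send_rows([
  [[0, 0, 0.1, 0, 0, 0], [0, 0, 0.2, 0, 0, 0], [0, 0, 0.2, 0, 0, 0]],
])

```text
clock: 7.4
eef_pos: [605.0, -198.2, 146.8]
tool_rot: [-3.141, -0.0, -0.008]
force: [0.5, 0.6, -3.2]
width: 36.8
gripper_force: 61.6
```

send_rows([
  [[0, 0, 0.05, 0, 0, 0], [0, 0, 0.1, 0, 0, 0], [0, 0, 0.1, 0, 0, 0]],
])

```text
clock: 7.7
eef_pos: [605.1, -198.2, 145.9]
tool_rot: [-3.141, -0.0, -0.008]
force: [-0.1, 0.1, -3.7]
width: 37.2
gripper_force: 61.6
```

send_rows([
  [[0, 0, 0.05, 0, 0, 0], [0, 0, 0.1, 0, 0, 0], [0, 0, 0.1, 0, 0, 0]],
])

```text
clock: 8.0
eef_pos: [605.1, -198.3, 145.1]
tool_rot: [-3.141, -0.001, -0.008]
force: [-0.3, 0.4, -2.0]
width: 36.9
gripper_force: 62.0
```

Contact is starting; 0.5 mm more.

send_rows([
  [[0, 0, 0.05, 0, 0, 0], [0, 0, 0.05, 0, 0, 0]],
])

```text
clock: 8.2
eef_pos: [605.1, -198.3, 145.1]
tool_rot: [-3.141, -0.001, -0.008]
force: [-1.6, 1.1, 4.1]
width: 36.9
gripper_force: 62.5
```

send_rows([
  [[0, 0, 0, 0, 0, 0], [0, 0, 0, 0, 0, 0], [0, 0, 0, 0, 0, 0], [0, 0, 0, 0, 0, 0]],
], grip=40)

```text
clock: 8.6
eef_pos: [605.3, -198.3, 144.4]
tool_rot: [-3.142, -0.001, -0.008]
force: [-0.6, -0.5, 0.4]
width: 71.9
gripper_force: 0.0
```

send_rows([
  [[0, 0, -1, 0, 0, 0], [0, 0, -4, 0, 0, 0], [0, 0, -8, 0, 0, 0], [0, 0, -12, 0, 0, 0], [0, 0, -15, 0, 0, 0], [0, 0, -15, 0, 0, 0], [0, 0, -15, 0, 0, 0]],
])

```text
clock: 9.3
eef_pos: [605.2, -198.3, 295.6]
tool_rot: [3.141, -0.002, -0.008]
force: [-0.2, -0.4, -0.8]
width: 72.1
gripper_force: 0.0
```

```bash
cat >> go.py <<'E'
AX=np.array([0,-np.sin(np.radians(40)),np.cos(np.radians(40))])
AX=R.from_euler('z',-.5,degrees=True).apply(AX)
def screwR(th):
    # tool z=-AX; tool y = perpendicular to bar when th = bar angle; th measured about AX from e1 (vise y)
    e1=R.from_euler('z',-.5,degrees=True).apply([-1,0,0]);e2=np.cross(AX,e1)
    bar=np.cos(th)*e1+np.sin(th)*e2
    return R.from_matrix(np.c_[bar,np.cross(-AX,bar),-AX])
E
python3 - <<'E'
from go import *
st()
C=np.array([604.3,-321,117.5])
for th in(-.14,-.14+np.pi): print(screwR(th).as_matrix().round(2).tolist());print(rel(C+AX*(54+120),screwR(th)),rel(C+AX*54,screwR(th)), C+AX*174)
E
```

```text
clock=9.3 eef_pos=[ 605.155 -198.286  295.644] tool_rot=[ 3.141 -0.002 -0.008] force=[-0.167 -0.358 -0.822] torque=[0.013 0.025 0.007] width=72.10643768335436 gripper_force=0.0 qpos=[ 0.188  0.62   0.141  1.57  -0.101  0.956 -1.217]
[[-0.99, 0.15, 0.01], [0.12, 0.76, 0.64], [0.09, 0.64, -0.77]]
[-0.001 23.456  4.489  0.075  1.029 -2.826] [-0.02  15.741 13.68   0.075  1.029 -2.826] [ 603.324 -432.841  250.792]
[[0.99, -0.15, 0.01], [-0.12, -0.76, 0.64], [-0.09, -0.64, -0.77]]
[-0.001 23.456  4.489  0.697 -0.051  0.136] [-0.02  15.741 13.68   0.697 -0.051  0.136] [ 603.324 -432.841  250.792]
```

send_rows([
  [[0, 5, 0, 0.075, 1.03, -2.826], [0, 10, 0, 0.075, 1.03, -2.826], [0, 15, 0, 0.075, 1.03, -2.826], [0, 20, 1, 0.075, 1.03, -2.826], [0, 23.5, 3, 0.075, 1.03, -2.826], [0, 23.5, 4.5, 0.075, 1.03, -2.826], [0, 23.5, 4.5, 0.075, 1.03, -2.826], [0, 23.5, 4.5, 0.075, 1.03, -2.826], [0, 23.5, 4.5, 0.075, 1.03, -2.826], [0, 23.5, 4.5, 0.075, 1.03, -2.826]],
])

```text
clock: 10.3
eef_pos: [602.0, -432.9, 247.5]
tool_rot: [2.843, -0.375, 1.492]
force: [0.6, 0.7, -0.1]
width: 72.5
gripper_force: 0.0
```

```bash
python3 - <<'E'
from go import *
st()
C=np.array([604.3,-321,117.5]);print(rel(C+AX*(54+120),screwR(-.14)))
E
```

```text
clock=10.3 eef_pos=[ 602.028 -432.857  247.459] tool_rot=[ 2.843 -0.375  1.492] force=[ 0.589  0.67  -0.123] torque=[-0.39   0.337  0.022] width=72.4805779839999 gripper_force=0.0 qpos=[ 1.027  0.894 -0.553  1.318 -0.061  0.955  0.568]
[ 0.133  0.213 -0.254  0.037  0.51  -1.415]
```

send_rows([
  [[0.1, 0.2, -0.3, 0.037, 0.51, -1.415], [0.1, 0.2, -0.3, 0.037, 0.51, -1.415], [0.1, 0.2, -0.3, 0.037, 0.51, -1.415], [0.1, 0.2, -0.3, 0.037, 0.51, -1.415], [0.1, 0.2, -0.3, 0.037, 0.51, -1.415], [0.1, 0.2, -0.3, 0.037, 0.51, -1.415], [0.1, 0.2, -0.3, 0.037, 0.51, -1.415], [0.1, 0.2, -0.3, 0.037, 0.51, -1.415], [0.1, 0.2, -0.3, 0.037, 0.51, -1.415], [0.1, 0.2, -0.3, 0.037, 0.51, -1.415]],
])

```text
clock: 11.3
eef_pos: [603.3, -433.6, 250.6]
tool_rot: [2.448, -0.092, 3.022]
force: [0.4, 0.2, -0.5]
width: 71.6
gripper_force: 0.0
```

send_rows([
  [[0, 0, 0, 0, 0, 0], [0, 0, 0, 0, 0, 0]],
])

```text
clock: 11.5
eef_pos: [604.2, -433.0, 251.4]
tool_rot: [2.45, -0.094, 3.014]
force: [-0.1, -0.1, 0.0]
width: 72.1
gripper_force: 0.0
```

```bash
python3 - <<'E'
from go import *
import cv2,pickle
st()
C=np.array([604.3,-321,117.5]);print(rel(C+AX*(54+120),screwR(-.14)),rel(C+AX*54,screwR(-.14)))
for n,(x,y,w,h) in{'top':(355,180,110,80),'side':(320,145,90,90)}.items():
    D=ctrl.get_image(n);pickle.dump(D,open(n+'2.pkl','wb'));d=D['pixels'][y:y+h,x:x+w,::-1];o=cv2.resize(d,None,fx=400/w,fy=400/w,interpolation=cv2.INTER_CUBIC)
    o=cv2.copyMakeBorder(o,0,400-o.shape[0],0,0,cv2.BORDER_CONSTANT)
    im=o if n=='top' else np.hstack([im,o])
cv2.imwrite('pics/g3.png',im)
E
```

```text
clock=11.5 eef_pos=[ 604.171 -432.967  251.425] tool_rot=[ 2.45  -0.094  3.014] force=[-0.066 -0.116  0.02 ] torque=[-0.633  0.013  0.019] width=72.05439290202936 gripper_force=0.0 qpos=[ 1.026  1.205 -0.923  0.802  0.213  1.693  1.827]
[ 0.079 -0.044  0.056 -0.     0.004 -0.012] [ 0.132 -0.041 12.056 -0.     0.004 -0.012]
```

View pics/g3.png

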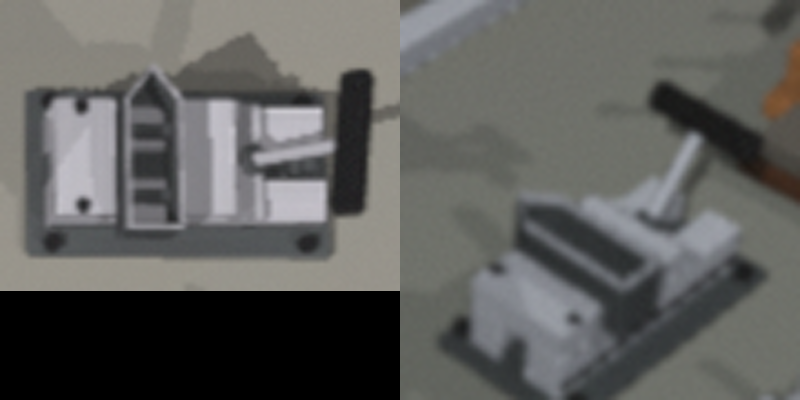

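The die stands level in the gap, lengthwise and centred: in the top crop its tip is at (153,70) and its end at (153,228). The bar runs from (355,75) to (345,212), as measured before. Advancing onto the bar.

send_rows([
  [[0.1, -0.04, 3, 0, 0.004, -0.012], [0.1, -0.04, 6, 0, 0.004, -0.012], [0.1, -0.04, 8, 0, 0.004, -0.012], [0.13, -0.04, 10, 0, 0.004, -0.012], [0.13, -0.04, 11, 0, 0.004, -0.012], [0.13, -0.04, 12, 0, 0.004, -0.012], [0.13, -0.04, 12, 0, 0.004, -0.012]],
])

```text
clock: 12.3
eef_pos: [603.6, -356.4, 160.2]
tool_rot: [2.45, -0.088, 3.028]
force: [0.2, -0.2, -0.3]
width: 71.4
gripper_force: 0.0
```

```bash
python3 - <<'E'
from go import *
st();s=ctrl.read_state();print(np.dot(s['torque'],AX))
C=np.array([604.3,-321,117.5]);print(rel(C+AX*54,screwR(-.14)))
E
```

```text
clock=12.3 eef_pos=[ 603.608 -356.421  160.177] tool_rot=[ 2.45  -0.088  3.028] force=[ 0.205 -0.203 -0.307] torque=[-0.67   0.062 -0.035] width=71.44806211609742 gripper_force=0.0 qpos=[ 1.04   1.234 -0.921  1.094  0.238  1.401  1.799]
-0.06300549991455492
[-0.042 -0.024  0.146 -0.001  0.     0.003]
```

send_rows([
  [[0, 0, 0, 0, 0, 0], [0, 0, 0, 0, 0, 0], [0, 0, 0, 0, 0, 0], [0, 0, 0, 0, 0, 0], [0, 0, 0, 0, 0, 0], [0, 0, 0, 0, 0, 0], [0, 0, 0, 0, 0, 0], [0, 0, 0, 0, 0, 0]],
], grip=255)

```text
clock: 13.1
eef_pos: [604.3, -357.0, 161.8]
tool_rot: [2.449, -0.085, 3.027]
force: [-1.0, -2.1, 6.5]
width: 15.6
gripper_force: 58.8
```

```bash
cat >> go.py <<'E'
def tq():
    s=ctrl.read_state();Rr=R.from_euler('xyz',s['tool_rot']);print('Ftool',Rr.inv().apply(s['force']),'Ttool',Rr.inv().apply(s['torque']),'tau7',s['tau'],'q',s['qpos'][5:])
def turnrows(d,n,k=2.0):
    # total turn d in n rows, shift 2mm/rad along vise +x, in tool axes now
    Rr=R.from_euler('xyz',ctrl.read_state()['tool_rot']);v=Rr.inv().apply(R.from_euler('z',-.5,degrees=True).apply([0,1,0]))*k/10
    for i in range(1,n+1): a=d*i/n;print((v*a).round(3),round(a,3))
E
python3 - <<'E'
from go import *
st();tq();turnrows(.8,8)
E
```

```text
clock=13.1 eef_pos=[ 604.349 -356.989  161.779] tool_rot=[ 2.449 -0.085  3.027] force=[-1.043 -2.104  6.545] torque=[-0.008  0.227  0.006] width=15.560343709555431 gripper_force=58.75156044960022 qpos=[ 1.04   1.233 -0.922  1.091  0.237  1.402  1.799]
Ftool [ 1.351  2.419 -6.378] Ttool [0.034 0.174 0.141] tau7 [ -0.949 -68.054 -14.844 -10.782  -1.896   0.497   0.153] q [1.402 1.799]
[0.002 0.015 0.013] 0.1
[0.004 0.03  0.026] 0.2
[0.006 0.046 0.039] 0.3
[0.008 0.061 0.051] 0.4
[0.011 0.076 0.064] 0.5
[0.013 0.091 0.077] 0.6
[0.015 0.106 0.09 ] 0.7
[0.017 0.122 0.103] 0.8
```

send_rows([
  [[0, 0.01, 0.01, 0, 0, 0.1], [0, 0.03, 0.03, 0, 0, 0.2], [0.01, 0.05, 0.04, 0, 0, 0.3], [0.01, 0.06, 0.05, 0, 0, 0.4], [0.01, 0.08, 0.06, 0, 0, 0.5], [0.01, 0.09, 0.08, 0, 0, 0.6], [0.01, 0.11, 0.09, 0, 0, 0.7], [0.02, 0.12, 0.1, 0, 0, 0.8]],
])

```text
clock: 13.9
eef_pos: [604.2, -355.3, 161.9]
tool_rot: [2.682, -0.543, 2.324]
force: [-1.1, -1.2, 5.8]
width: 14.8
gripper_force: 58.2
```

```bash
python3 - <<'E'
from go import *
st();tq();turnrows(.8,2)
E
```

```text
clock=13.9 eef_pos=[ 604.215 -355.342  161.863] tool_rot=[ 2.682 -0.543  2.324] force=[-1.06  -1.179  5.808] torque=[-0.245  0.11   0.354] width=14.822654218029804 gripper_force=58.178991079330444 qpos=[ 0.975  1.171 -0.717  1.099  0.055  1.375  1.118]
Ftool [ 2.885  0.821 -5.22 ] Ttool [ 0.395 -0.016 -0.203] tau7 [  0.03  -67.567 -12.452 -13.079  -1.865   0.631   0.652] q [1.375 1.118]
[0.05  0.036 0.051] 0.4
[0.099 0.072 0.103] 0.8
```

send_rows([
  [[0.01, 0.01, 0.01, 0, 0, 0.1], [0.02, 0.02, 0.03, 0, 0, 0.2], [0.04, 0.03, 0.04, 0, 0, 0.3], [0.05, 0.04, 0.05, 0, 0, 0.4], [0.06, 0.04, 0.06, 0, 0, 0.5], [0.07, 0.05, 0.08, 0, 0, 0.6], [0.09, 0.06, 0.09, 0, 0, 0.7], [0.1, 0.07, 0.1, 0, 0, 0.8]],
])

```text
clock: 14.7
eef_pos: [604.3, -353.7, 161.9]
tool_rot: [-3.004, -0.685, 1.345]
force: [-0.0, -1.4, 6.4]
width: 14.9
gripper_force: 58.3
```

```bash
python3 - <<'E'
from go import *
st();tq();turnrows(.8,2)
E
```

```text
clock=14.7 eef_pos=[ 604.278 -353.695  161.854] tool_rot=[-3.004 -0.685  1.345] force=[-0.047 -1.374  6.354] torque=[-0.235  0.212  0.546] width=14.915366449391975 gripper_force=58.28869163990021 qpos=[ 0.899  1.125 -0.508  1.107 -0.124  1.369  0.44 ]
Ftool [ 2.972 -0.53  -5.758] Ttool [ 0.465 -0.318 -0.284] tau7 [  0.379 -67.896  -9.352 -14.439  -1.857   0.829   0.657] q [1.369 0.44 ]
[ 0.061 -0.01   0.051] 0.4
[ 0.121 -0.021  0.103] 0.8
```

send_rows([
  [[0.02, 0, 0.01, 0, 0, 0.1], [0.03, 0, 0.03, 0, 0, 0.2], [0.05, -0.01, 0.04, 0, 0, 0.3], [0.06, -0.01, 0.05, 0, 0, 0.4], [0.08, -0.01, 0.06, 0, 0, 0.5], [0.09, -0.02, 0.08, 0, 0, 0.6], [0.11, -0.02, 0.09, 0, 0, 0.7], [0.12, -0.02, 0.1, 0, 0, 0.8]],
])

```text
clock: 15.5
eef_pos: [604.4, -352.1, 161.9]
tool_rot: [-2.54, -0.373, 0.477]
force: [-0.0, -1.2, 4.8]
width: 15.0
gripper_force: 58.3
```

```bash
python3 - <<'E'
from go import *
st();tq();turnrows(.4,4)
E
```

```text
clock=15.5 eef_pos=[ 604.363 -352.115  161.851] tool_rot=[-2.54  -0.373  0.477] force=[-0.016 -1.22   4.79 ] torque=[-0.179  0.253  0.47 ] width=15.039712851547517 gripper_force=58.33893835544586 qpos=[ 0.814  1.094 -0.3    1.115 -0.295  1.384 -0.242]
Ftool [ 1.211 -1.758 -4.458] Ttool [ 0.132 -0.51  -0.2  ] tau7 [  0.432 -68.368  -6.051 -15.199  -1.691   1.061   0.664] q [ 1.384 -0.242]
[ 0.009 -0.013  0.013] 0.1
[ 0.017 -0.025  0.026] 0.2
[ 0.026 -0.038  0.038] 0.3
[ 0.035 -0.051  0.051] 0.4
```

send_rows([
  [[0.01, -0.01, 0.01, 0, 0, 0.1], [0.02, -0.03, 0.03, 0, 0, 0.2], [0.03, -0.04, 0.04, 0, 0, 0.3], [0.03, -0.05, 0.05, 0, 0, 0.4]],
])

```text
clock: 15.9
eef_pos: [604.4, -351.3, 161.8]
tool_rot: [-2.456, -0.131, 0.147]
force: [0.9, -1.6, 5.9]
width: 15.1
gripper_force: 58.3
```

```bash
python3 - <<'E'
from go import *
st();tq();turnrows(.3,3)
E
```

```text
clock=15.9 eef_pos=[ 604.379 -351.349  161.834] tool_rot=[-2.456 -0.131  0.147] force=[ 0.869 -1.616  5.875] torque=[-0.068  0.175  0.477] width=15.106396633519912 gripper_force=58.28619182109833 qpos=[ 0.771  1.084 -0.198  1.119 -0.377  1.399 -0.586]
Ftool [ 1.384 -2.301 -5.538] Ttool [ 0.021 -0.444 -0.254] tau7 [  0.432 -68.575  -4.35  -15.348  -1.552   1.214   0.671] q [ 1.399 -0.586]
[ 0.003 -0.015  0.013] 0.1
[ 0.006 -0.03   0.026] 0.2
[ 0.009 -0.045  0.038] 0.3
```

send_rows([
  [[0, -0.01, 0.01, 0, 0, 0.1], [0.01, -0.03, 0.03, 0, 0, 0.2]],
])

```text
clock: 16.1
eef_pos: [604.5, -351.0, 161.8]
tool_rot: [-2.446, -0.004, -0.007]
force: [1.0, -2.4, 5.3]
width: 15.0
gripper_force: 58.6
```

```bash
python3 - <<'E'
from go import *
tq();turnrows(.2,2)
E
```

```text
Ftool [ 1.006 -1.625 -5.602] Ttool [-0.118 -0.445 -0.212] tau7 [  0.13  -68.484  -3.739 -15.322  -1.606   1.297   0.681] q [ 1.407 -0.76 ]
[ 0.    -0.015  0.013] 0.1
[ 0.    -0.031  0.026] 0.2
```

send_rows([
  [[0, -0.01, 0.01, 0, 0, 0.1], [0, -0.03, 0.03, 0, 0, 0.2]],
])

```text
clock: 16.3
eef_pos: [604.5, -350.6, 161.8]
tool_rot: [-2.455, 0.124, -0.162]
force: [0.4, -1.8, 5.1]
width: 15.0
gripper_force: 58.6
```

```bash
python3 - <<'E'
from go import *
tq();turnrows(.1,1)
E
```

```text
Ftool [ 0.096 -1.939 -5.074] Ttool [-0.22  -0.299 -0.207] tau7 [  0.104 -68.439  -2.877 -15.263  -1.493   1.419   0.68 ] q [ 1.416 -0.934]
[-0.003 -0.015  0.013] 0.1
```

send_rows([
  [[0, -0.01, 0.01, 0, 0, 0.07], [0, -0.02, 0.02, 0, 0, 0.14]],
])

```text
clock: 16.5
eef_pos: [604.5, -350.4, 161.7]
tool_rot: [-2.474, 0.211, -0.271]
force: [1.1, -1.9, 5.4]
width: 14.9
gripper_force: 58.6
```

```bash
python3 - <<'E'
from go import *
tq();turnrows(.1,1)
E
```

```text
Ftool [ 0.4   -2.29  -5.331] Ttool [-0.289 -0.361 -0.158] tau7 [ -0.133 -68.459  -2.161 -15.301  -1.529   1.412   0.425] q [ 1.424 -1.055]
[-0.005 -0.014  0.013] 0.1
```

send_rows([
  [[0, -0.01, 0.01, 0, 0, 0.07], [0, -0.02, 0.02, 0, 0, 0.14]],
])

```text
clock: 16.7
eef_pos: [604.5, -350.1, 161.7]
tool_rot: [-2.502, 0.297, -0.386]
force: [-0.3, -1.5, 5.4]
width: 14.9
gripper_force: 58.6
```

```bash
python3 - <<'E'
from go import *
tq();turnrows(.1,1)
E
```

```text
Ftool [-1.291 -1.976 -5.132] Ttool [-0.219 -0.379 -0.18 ] tau7 [ -0.178 -68.408  -1.654 -15.339  -1.54    1.378   0.435] q [ 1.431 -1.177]
[-0.007 -0.014  0.013] 0.1
```

send_rows([
  [[0, -0.01, 0.01, 0, 0, 0.07], [-0.01, -0.02, 0.02, 0, 0, 0.14]],
])

```text
clock: 16.9
eef_pos: [604.4, -349.9, 161.7]
tool_rot: [-2.543, 0.378, -0.507]
force: [0.4, -2.4, 4.6]
width: 15.2
gripper_force: 58.6
```

```bash
python3 - <<'E'
from go import *
tq();turnrows(.1,1)
E
```

```text
Ftool [-0.286 -1.142 -5.108] Ttool [-0.329 -0.18  -0.22 ] tau7 [ -0.218 -68.422  -1.129 -15.284  -1.519   1.452   0.436] q [ 1.439 -1.3  ]
[-0.009 -0.013  0.013] 0.1
```

send_rows([
  [[0, -0.01, 0.01, 0, 0, 0.07], [-0.01, -0.02, 0.02, 0, 0, 0.14]],
])

```text
clock: 17.1
eef_pos: [604.4, -349.7, 161.6]
tool_rot: [-2.595, 0.454, -0.635]
force: [0.2, -2.1, 4.9]
width: 14.9
gripper_force: 58.7
```

```bash
python3 - <<'E'
from go import *
tq();turnrows(.1,1)
E
```

```text
Ftool [-0.849 -1.257 -5.134] Ttool [-0.339 -0.143 -0.319] tau7 [ -0.356 -68.608  -0.595 -15.458  -1.516   1.477   0.357] q [ 1.448 -1.423]
[-0.011 -0.011  0.013] 0.1
```

send_rows([
  [[0, -0.01, 0.01, 0, 0, 0.05], [-0.01, -0.01, 0.01, 0, 0, 0.1]],
])

```text
clock: 17.3
eef_pos: [604.4, -349.6, 161.6]
tool_rot: [-2.64, 0.504, -0.732]
force: [0.2, -1.9, 4.4]
width: 14.9
gripper_force: 58.6
```

```bash
python3 - <<'E'
from go import *
tq();turnrows(.1,1)
E
```

```text
Ftool [-0.845 -1.057 -4.612] Ttool [-0.359  0.046 -0.36 ] tau7 [ -0.562 -68.77   -0.184 -15.23   -1.576   1.687   0.112] q [ 1.454 -1.511]
[-0.012 -0.01   0.013] 0.1
```

send_rows([
  [[0, -0.01, 0.01, 0, 0, 0.05], [-0.01, -0.01, 0.01, 0, 0, 0.1]],
])

```text
clock: 17.5
eef_pos: [604.4, -349.5, 161.5]
tool_rot: [-2.691, 0.549, -0.835]
force: [0.3, -3.0, 4.2]
width: 14.9
gripper_force: 58.6
```

```bash
python3 - <<'E'
from go import *
tq();turnrows(.1,1)
E
```

```text
Ftool [-0.175 -0.499 -5.149] Ttool [-0.394  0.069 -0.396] tau7 [ -0.597 -68.924   0.154 -15.172  -1.612   1.769   0.053] q [ 1.46  -1.599]
[-0.013 -0.009  0.013] 0.1
```

send_rows([
  [[0, 0, 0.01, 0, 0, 0.03], [-0.01, -0.01, 0.01, 0, 0, 0.06]],
])

```text
clock: 17.7
eef_pos: [604.4, -349.4, 161.5]
tool_rot: [-2.725, 0.574, -0.899]
force: [-0.4, -2.9, 4.9]
width: 15.4
gripper_force: 58.7
```

```bash
python3 - <<'E'
from go import *
tq();st()
E
```

```text
Ftool [-1.    -0.169 -5.654] Ttool [-0.405  0.054 -0.418] tau7 [ -1.041 -68.61    0.295 -14.986  -1.704   1.785  -0.157] q [ 1.464 -1.652]
clock=17.7 eef_pos=[ 604.377 -349.407  161.467] tool_rot=[-2.725  0.574 -0.899] force=[-0.419 -2.897  4.942] torque=[-0.261 -0.023  0.523] width=15.445972049899174 gripper_force=58.747029304504395 qpos=[ 0.641  1.08   0.1    1.131 -0.604  1.464 -1.652]
```

send_rows([
  [[0, 0, 0, 0, 0, 0], [0, 0, 0, 0, 0, 0], [0, 0, 0, 0, 0, 0], [0, 0, 0, 0, 0, 0]],
], grip=110)

```text
clock: 18.1
eef_pos: [604.1, -348.8, 160.2]
tool_rot: [-2.725, 0.576, -0.899]
force: [0.4, 0.5, -0.1]
width: 48.7
gripper_force: 0.0
```

send_rows([
  [[0, 0, -2, 0, 0, 0], [0, 0, -5, 0, 0, 0], [0, 0, -9, 0, 0, 0], [0, 0, -13, 0, 0, 0], [0, 0, -16, 0, 0, 0], [0, 0, -16, 0, 0, 0], [0, 0, -16, 0, 0, 0]],
])

```text
clock: 18.8
eef_pos: [602.9, -451.8, 283.0]
tool_rot: [-2.725, 0.575, -0.899]
force: [-0.1, 0.2, 0.1]
width: 48.4
gripper_force: 0.0
```

```bash
python3 - <<'E'
from go import *
import cv2,pickle
st()
for n,(x,y,w,h) in{'top':(355,180,110,80),'side':(320,145,90,90)}.items():
    D=ctrl.get_image(n);d=D['pixels'][y:y+h,x:x+w,::-1];o=cv2.resize(d,None,fx=400/w,fy=400/w,interpolation=cv2.INTER_CUBIC)
    o=cv2.copyMakeBorder(o,0,400-o.shape[0],0,0,cv2.BORDER_CONSTANT)
    im=o if n=='top' else np.hstack([im,o])
cv2.imwrite('pics/g4.png',im)
E
```

```text
clock=18.8 eef_pos=[ 602.945 -451.79   282.996] tool_rot=[-2.725  0.575 -0.899] force=[-0.062  0.151  0.091] torque=[-0.746  0.008  0.051] width=48.43746164937687 gripper_force=0.0 qpos=[ 0.743  1.106  0.119  0.714 -0.585  1.839 -1.778]
```

View pics/g4.png

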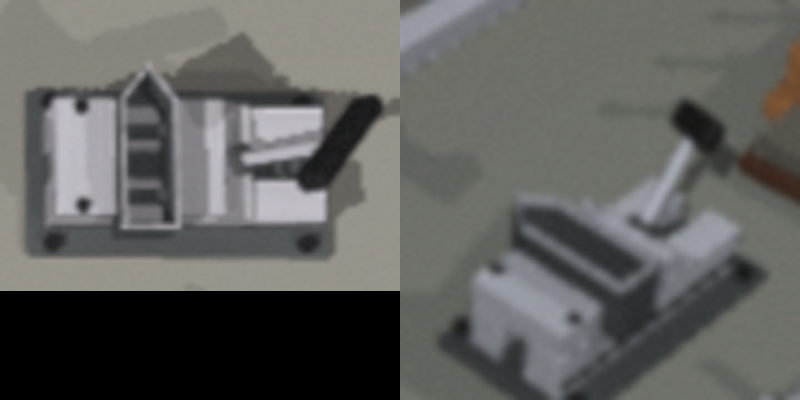

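The die sits upright between the closed jaws, with its tip at (148,68) and end at (150,228) in the top crop. The bar has turned and the gripper is clear. Handing in.

```bash
python3 -c "
from cell import ctrl
print(ctrl.finish_job())"
```

```text
the job is handed in; nothing more can be done
None
```

The strap die stands cutting edge up on the larger vise's bed, lengthwise and about centred between the jaws. It is clamped at about 0.42 N m on the handle (snug is 0.3 to 0.5), with the gripper clear, and the job was handed in at about 19 s.

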